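Dry-build a pinion shaft for measuring

ROBOT

A 6-joint arm with a two-finger parallel gripper is mounted at the origin on a cart in front of the work surface, level with it; the furniture and walls round the work are solid. World frame = base frame: x ahead of the robot, y to its left, z up, the work surface at z = 0. Lengths are in mm, angles in degrees, forces in N, time in s.
With the tool pointing down it reaches from about 225 to 725 mm from the base axis. Payload 3.1 kg.
Tool frame: the origin (TCP) lies midway between the tips of the shut fingers; the grasp point (between the pads) lies 19 mm behind it; z points along the fingers, y is the direction in which the jaws open and shut (so a half turn about z gives the same grasp; the last joint's range is limited). The gripper opens to 85 mm and grips with 20 to 120 N. Pads are 22 mm wide; open, the fingers measure 114 mm over their backs; the gripper's body (76 mm by 85 mm) begins 54 mm behind the grasp point. The pads swing forward as they close: fully open they stand 13 mm farther back than shut.
Start: joints at [-83.812, 2.75, 5.684, 92.934, 0, 82.678], TCP at [122.636, -510.468, 231.312] pointing down, gripper open.
Joint ranges: [-166.93, 166.93], [-56.73, 111.36], [-69.38, 81.34], [-121.58, 131.49], [-85.45, 84.26], [-180, 180]. Speed limits (degrees/s): [159.86, 159.86, 180, 180, 180, 180].

INTERFACE

Orientations are given as [roll, pitch, yaw] about the fixed x, y, z axes, in that order (R = Rz(yaw) Ry(pitch) Rx(roll)).
In Python, from workcell import get_state, camera, camera_model, hand_in gives the robot as it stands.
- The arm moves only by the tool jog_arm, never from a script. Its argument "motion" is one flat list of numbers, 7 for each row, row after row: the turn, a rotation vector about the tool's x, y, z in rad, then the shift along the tool's x, y, z in mm, then the finger opening in mm, from 0 to 85.4. In form: [ax, ay, az, dx, dy, dz, hand, ax, ay, az, dx, dy, dz, hand, ...]. A call has 1 to 5 rows; each row shifts and turns the commanded pose from where the row before left it, along the tool's axes as they then stand; what a row does not reach is not made up. A row lasts 1/8 s, in which the tool goes at most 62.5 mm and 10.7 degrees, less where a joint would pass 70% of its speed; a pose out of reach is approached as far as the arm can. A call is refused whole if a number of a shift passes 62.5 or a number of a turn 0.188, either way. A call with a gripper value outside its range is refused whole. The fingers move at their own pace and stop on an object; "newtons" is the grip in N (left out, the last holds). Time passes only in rows, so rows that do not move let the fingers close. It gives the time, the measured TCP pose, the force and the opening at its end, in the units of the state.
- get_state(): the state, without advancing time (a new reading comes with each control period).
- camera(name): name is "scene" or "top"; returns the picture (400x640x3 uint8, red, green, blue); there is no depth.
- camera_model(name): a dict with "intrinsics" (3x3 intrinsics, pixels), "dist_coeffs" ([k1, k2, p1, p2, k3] as OpenCV has them; the pictures are not rectified), "R" (3x3) and "t" (3): a world point X has camera coordinates R X + t. Camera axes: x right, y down, z forward; pixel columns grow to the right and rows downward; lengths in mm; the calibration is good to about 2 mm. A picture is of the moment at which its call begins. camera_model takes no time and is no camera call.
- hand_in(): hands the job in, once; it reports no verdict.
The state is a dict: "time": time; "joint_pos": joint angles; "dq": joint speeds; "effort": joint torques, N m; "tool_pos": TCP position; "ee_rot": TCP orientation; "wrist_force": force on the tool from outside, world axes, zero at the start; "moment": the same for the moment, N m; "width": opening from 0.0 (shut) to 1.0 (fully open).
Only numpy, scipy, OpenCV 4.12 (cv2) and the standard library are available. Lean on these libraries where they do the work, as an engineer would, in place of code of your own. Each camera call takes 0.05 s, during which the arm holds its last target.

TASK

Build up the stepped shaft that stands in the chuck, ready for measuring: slide on the gear first until it sits on the shaft's shoulder, then the brass sleeve, then the bearing with the blue seals, and last the black collar, each one down flat on the part below it. Lower each part down the shaft rather than letting it drop. The setting ring, the flange and the small bearing do not belong to this shaft: leave them lying where they are.

Things in the scene. Friction and masses are not known exactly. Their poses are not given: they have to be found in the camera images.
- shaft_chuck: Low grey three-jaw chuck, fixed, 108 mm across, holding an upright stepped steel shaft. Origin: centre of its underside, on the shaft's axis; z up. Heights (mm): jaws' top 33; shoulder (36 across, seat of the gear) 40; thick journal, 22 diameter, 40 to 68.5; chamfer to 71.5; thin journal, 16 diameter, to 96.5; nose tapering to 6 diameter at the top, 103.
- gear: Dark grey steel spur gear with 26 teeth, lying flat, loose: 56 mm over the teeth, 18 mm thick, plain bore 24 mm, about 0.22 kg. Origin: centre of its underside; z up through the bore. It can be gripped across the teeth in any direction. Seated, its underside is 40 mm above the chuck's origin.
- sleeve: Brass spacer sleeve standing on end, loose: outside 32 mm, bore 24 mm, 16 mm high. Origin: centre of its underside; z up through the bore. Seated: 58 mm above the chuck's origin.
- blue_bearing: Bright steel ball bearing with blue seals, lying flat, loose: outside 42 mm, bore 18 mm, 12 mm thick. Origin: centre of its underside; z up through the bore. Seated: 74 mm above the chuck's origin.
- collar: Black shaft collar with a clamping slit, lying flat, loose: outside 32 mm, bore 18 mm, 10 mm thick. Origin: centre of its underside; z up through the bore. Seated: 86 mm above the chuck's origin.
- setting_ring: Plain light grey setting ring, 52 mm across, 18 mm thick, loose. Not part of the job. Origin: centre of its underside.
- flange: Light grey turned flange with a hub and small bolt holes, 57 mm across, 24 mm high, loose. Not part of the job. Origin: centre of its underside.
- small_bearing: Small bearing with a black seal, 35 mm across, 11 mm thick, loose. Not part of the job. Origin: centre of its underside.

How it is judged:
By the outcome, as a careful person would: the job done as asked, in the order asked, and still so for the second after the job is handed in, with the robot touching nothing.
It also fails if it takes over 99 s, if anything falls off the work surface, if the arm or the gripper's body presses on something with over 40 N, if the wrist force passes 120 N, or if a joint passes its speed limit or range.

## Working session

There is one attempt and no reset: what is moved stays moved. The work goes in short steps, Python scripts to look and compute and a tool call to move; the robot and the scene stay as the last step left them, time stands still between calls to the robot, and variables do not carry over. Pictures are saved under pics/ and viewed, and the job is handed in when it is done.

Besides the shell and the picture viewer there is one more tool, called after "Request:" in YAML: its name, and indented under it one key for each argument. jog_arm: Moves the arm, as the interface text tells. Its arguments: {"type":"object","properties":{"motion":{"type":"array","items":{"type":"number"}},"newtons":{"type":"number"}},"required":["motion"]}

```bash
ls; mkdir -p pics; python3 - <<'E'
from workcell import get_state, camera, camera_model
import cv2
print(get_state())
for n in("scene","top"):
    m=camera_model(n);print(n,m)
    cv2.imwrite(f"pics/{n}0.png",cv2.cvtColor(camera(n),cv2.COLOR_RGB2BGR))
E
```

```text
pics
{'time': 0.0, 'joint_pos': array([-8.38108093e+01,  2.79355501e+00,  5.59026826e+00,  9.29336704e+01,
       -1.61373493e-03,  8.26794822e+01]), 'dq': array([-0.06776745, -0.06293336, -0.07911886, -0.06145821, -0.03100928,
        0.01984901]), 'effort': array([ 3.44063565e-04, -3.38786030e+01,  3.20012569e+01,  2.03165790e-02,
        1.56043473e-05, -3.60935303e-06]), 'tool_pos': array([ 122.57360609, -509.85184004,  230.09939126]), 'ee_rot': array([-1.79863954e+02, -1.58504582e-02,  1.35096916e+01]), 'wrist_force': array([-0.23475974,  0.15005342,  0.10584115]), 'moment': array([0.02142207, 0.03526574, 0.03753808]), 'width': 0.9981574069646744}
scene {'intrinsics': array([[501.85049067,   0.        , 321.41879812],
       [  0.        , 501.85049067, 195.28053717],
       [  0.        ,   0.        ,   1.        ]]), 'dist_coeffs': array([-0.02683642,  0.        ,  0.        ,  0.        ,  0.        ]), 'R': array([[-0.61603931, -0.7875349 , -0.01686286],
       [-0.60012176,  0.48308923, -0.6375568 ],
       [ 0.5102445 , -0.38264028, -0.77021878]]), 't': array([338.95200273, 342.39933178, 940.40514054])}
top {'intrinsics': array([[500.19545948,   0.        , 321.56235109],
       [  0.        , 500.19545948, 195.27753823],
       [  0.        ,   0.        ,   1.        ]]), 'dist_coeffs': array([-0.1191751,  0.       ,  0.       ,  0.       ,  0.       ]), 'R': array([[-1.52442164e-02, -9.99880294e-01, -2.64806397e-03],
       [-9.78629779e-01,  1.54632752e-02, -2.05047903e-01],
       [ 2.05064305e-01, -5.34320353e-04, -9.78748357e-01]]), 't': array([  30.60122179,  534.36041334, 1253.04983408])}
```

View pics/scene0.png

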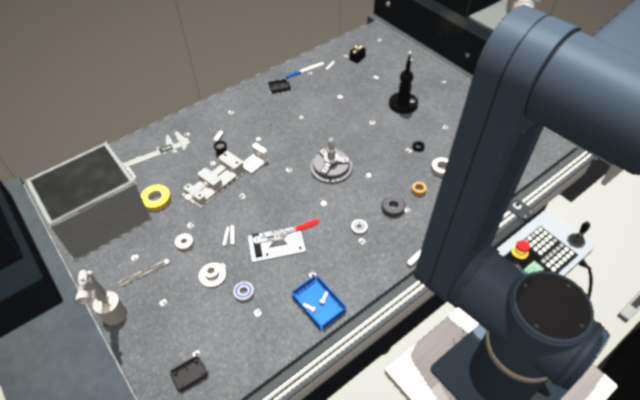

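View pics/top0.png

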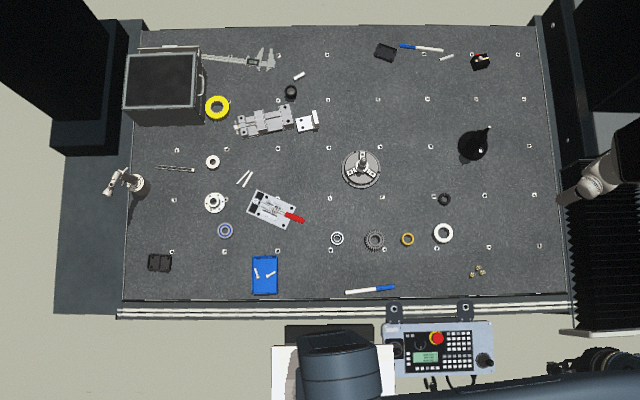

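```bash
python3 - <<'E'
import cv2,numpy as np
a=cv2.imread("pics/top0.png");s=cv2.imread("pics/scene0.png")
def c(im,x,y,w,h,k):return cv2.resize(im[y:y+h,x:x+w],None,fx=k,fy=k,interpolation=cv2.INTER_CUBIC)
cv2.imwrite("pics/c1.png",c(a,320,140,140,110,5.7) if 0 else cv2.resize(a[140:255,320:470],(780,598),interpolation=cv2.INTER_CUBIC))
cv2.imwrite("pics/c2.png",cv2.resize(a[80:245,190:390],(727,600),interpolation=cv2.INTER_CUBIC))
cv2.imwrite("pics/c3.png",cv2.resize(s[130:250,300:460],(800,600),interpolation=cv2.INTER_CUBIC))
cv2.imwrite("pics/c4.png",cv2.resize(s[220:310,160:280],(800,600),interpolation=cv2.INTER_CUBIC))
E
```

```text
(no output)
```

View pics/c1.png

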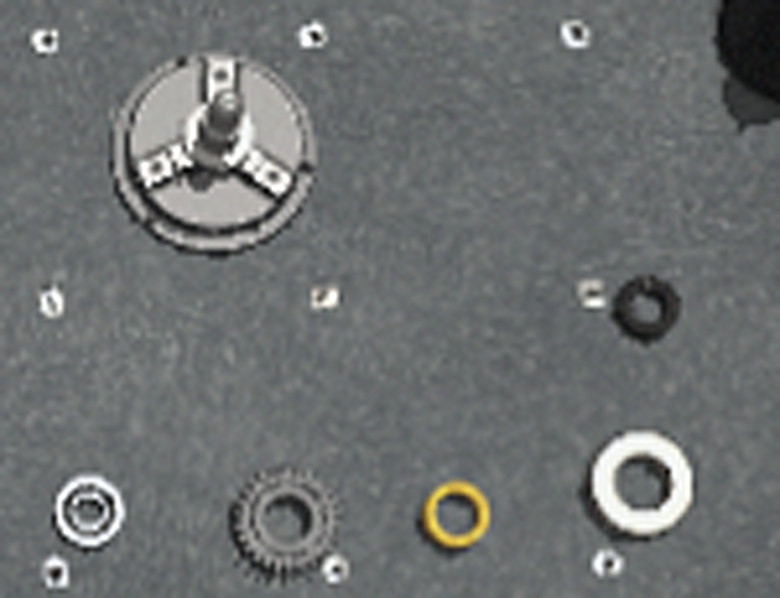

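View pics/c2.png

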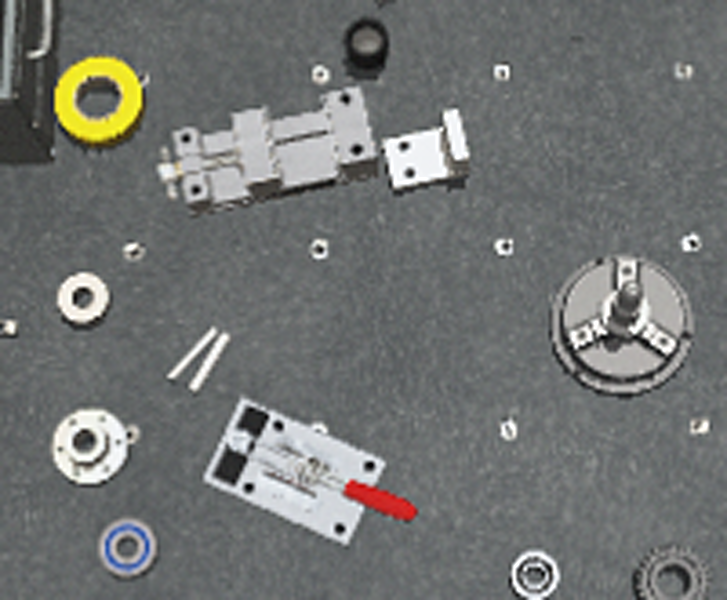

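View pics/c3.png

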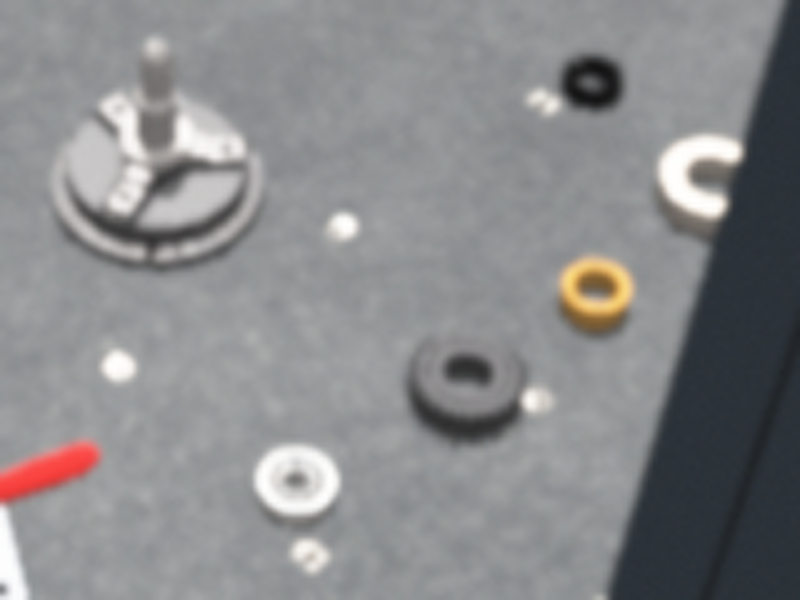

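View pics/c4.png

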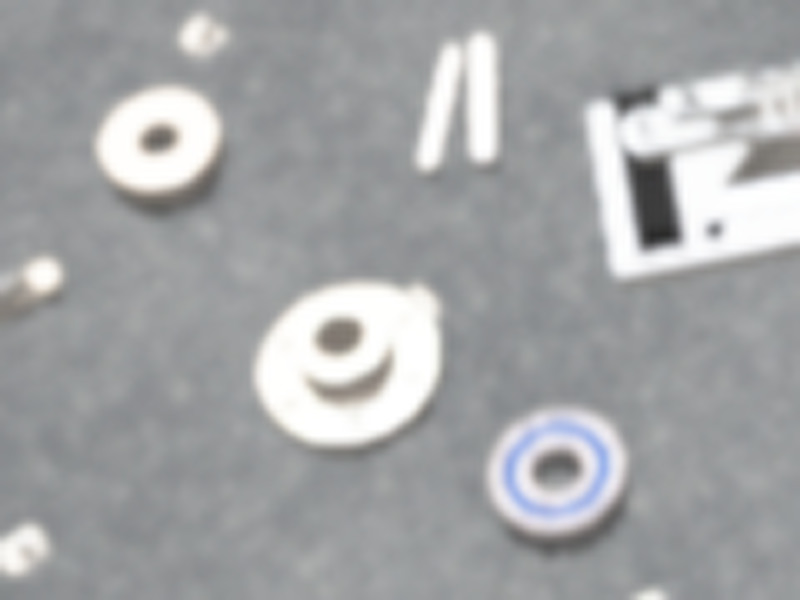

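```bash
cat > h.py <<'E'
import cv2,numpy as np
from workcell import *
M={n:camera_model(n) for n in("scene","top")}
def proj(n,X):
    m=M[n];return cv2.projectPoints(np.float64(X).reshape(-1,1,3),cv2.Rodrigues(m["R"])[0],m["t"],m["intrinsics"],m["dist_coeffs"])[0].reshape(-1,2)
def ray(n,p):
    m=M[n];q=cv2.undistortPoints(np.float64(p).reshape(1,1,2),m["intrinsics"],m["dist_coeffs"]).ravel()
    return -m["R"].T@m["t"], m["R"].T@np.array([q[0],q[1],1])
def tri(pt,ps):
    A=[];b=[]
    for n,p in(("top",pt),("scene",ps)):
        o,d=ray(n,p);d/=np.linalg.norm(d);P=np.eye(3)-np.outer(d,d);A.append(P);b.append(P@o)
    X=np.linalg.lstsq(np.vstack(A),np.hstack(b),rcond=None)[0]
    return X,np.linalg.norm(np.vstack(A)@X-np.hstack(b))
def plane(n,p,z):
    o,d=ray(n,p);return o+d*(z-o[2])/d[2]
def circ(c,r,n=72):
    t=np.linspace(0,2*np.pi,n,endpoint=False);return np.c_[c[0]+r*np.cos(t),c[1]+r*np.sin(t),np.full(n,c[2])]
def crop(im,x,y,w,h,k,items,n):
    o=cv2.resize(im[y:y+h,x:x+w],(w*k,h*k),interpolation=cv2.INTER_CUBIC)
    for c,r,col in items:
        q=((proj(n,circ(c,r))-[x,y]+.5)*k-.5)
        cv2.polylines(o,[np.int32(np.round(q))],True,col,1)
    return o
E
python3 - <<'E'
from h import *
def c1(u,v):return (320+(u+.5)/5.2-.5,140+(v+.5)/5.2-.5)
def c2(u,v):return (190+(u+.5)/3.636-.5,80+(v+.5)/3.636-.5)
def s3(u,v):return (300+(u+.5)/5-.5,130+(v+.5)/5-.5)
def s4(u,v):return (160+(u+.5)/6.667-.5,220+(v+.5)/6.667-.5)
for k,a,b,z in(("gear",c1(288,517),s3(467,368),18),("sleeve",c1(457,514),s3(597,285),16),("collar",c1(646,307),s3(592,80),10),("blue",c2(128,547),s4(557,466),12),("tip",c1(230,97),s3(155,42),103)):
    print(k,*[np.round(v,1) for v in tri(a,b)],plane("top",a,z).round(1),plane("scene",b,z).round(1))
E
```

```text
gear [ 422.4 -116.4   21.6] 1.5 [ 422.  -117.4   18. ] [ 425.2 -118.    18. ]
sleeve [ 422.7 -203.5   17.9] 1.4 [ 422.2 -204.4   16. ] [ 424.5 -204.2   16. ]
collar [ 531.  -310.4    7.7] 1.4 [ 529.7 -310.4   10. ] [ 530.3 -307.9   10. ]
blue [453.  283.2  14.8] 1.4 [452.7 283.   12. ] [455.4 283.3  12. ]
tip [620.6 -86.7 103.7] 1.4 [620.  -87.4 103. ] [622.  -86.5 103. ]
```

```bash
python3 - <<'E'
from h import *
a=cv2.imread("pics/top0.png");s=cv2.imread("pics/scene0.png")
G=(0,255,0);R=(0,0,255);Y=(255,255,0)
def it(x,y,ro,ri,h,z=0):return [((x,y,z+h),ro,G),((x,y,z),ro,R),((x,y,z+h),ri,Y)]
T=it(422,-117.4,28,12,18)+it(422.2,-204.4,16,12,16)+it(529.7,-310.4,16,9,10)
C=lambda x,y:[((x,y,0),54,R),((x,y,40),18,G),((x,y,71.5),8,Y),((x,y,96.5),8,Y),((x,y,103),3,R)]
S=it(425.2,-118,28,12,18)+it(424.5,-204.2,16,12,16)+it(530.3,-307.9,16,9,10)
row=lambda *x:np.hstack(x)
def four(im,n,L,f):
    o=[]
    for (x,y),items in L:
        p=proj(n,[(x,y,30)])[0];o.append(crop(im,int(p[0])-18,int(p[1])-18,36,36,8,items,n))
    cv2.imwrite(f,np.vstack([row(*o[:2]),row(*o[2:4])]))
    return o
B=it(452.7,283,21,9,12);Bs=it(455.4,283.3,21,9,12)
four(a,"top",[((422,-117),T),((422,-204),T),((530,-310),T),((453,283),B)],"pics/o1.png")
four(s,"scene",[((425,-118),S),((424,-204),S),((530,-308),S),((455,283),Bs)],"pics/o2.png")
p=proj("top",[(620,-87,40)])[0].astype(int);q=proj("scene",[(620,-87,40)])[0].astype(int)
cv2.imwrite("pics/o3.png",row(crop(a,p[0]-25,p[1]-30,50,60,8,C(620,-87.4),"top"),crop(s,q[0]-25,q[1]-30,50,60,8,C(622,-86.5),"scene")))
E
```

```text
(no output)
```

View pics/o1.png

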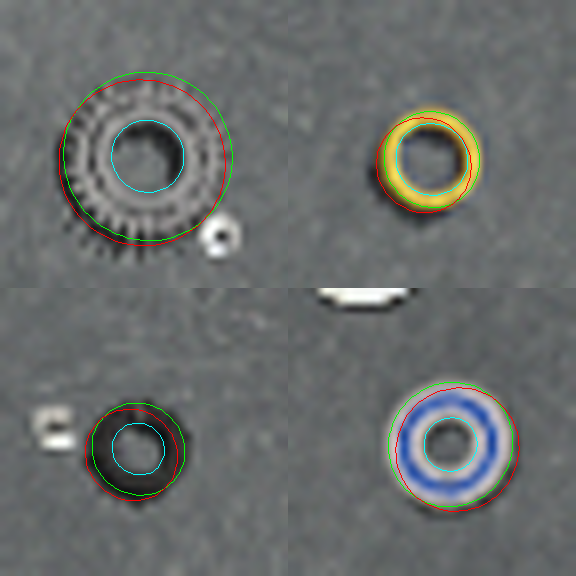

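View pics/o2.png

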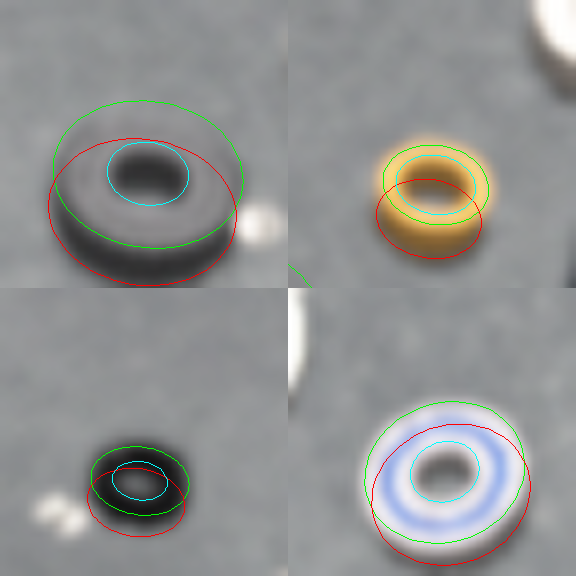

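View pics/o3.png

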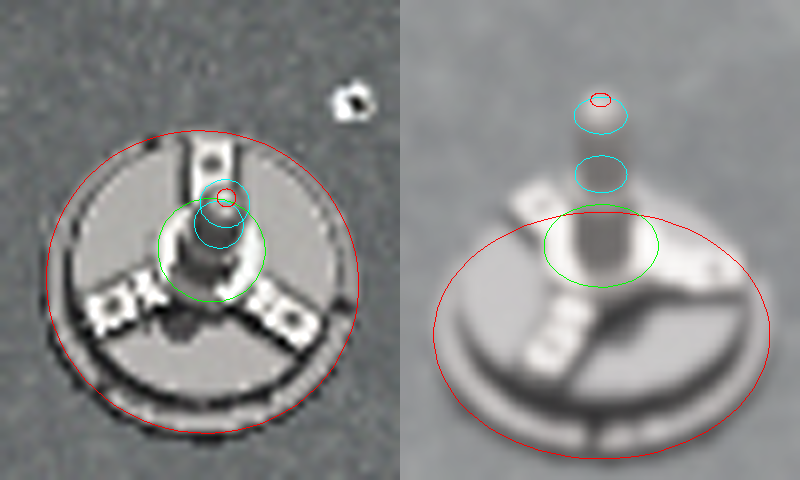

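```bash
cat >> h.py <<'E'
from scipy.spatial.transform import Rotation as Ro
def st():
    s=get_state();print("t %.2f pos %s rot %s F %s w %.1f j %s"%(s["time"],s["tool_pos"].round(1),s["ee_rot"].round(2),s["wrist_force"].round(1),s["width"]*85.4,s["joint_pos"].round(0)));return s
def plan(target,yaw,n,w):
    s=get_state();R0=Ro.from_euler("xyz",s["ee_rot"],degrees=True);R1=Ro.from_euler("xyz",[180,0,yaw],degrees=True)
    rv=(R0.inv()*R1).as_rotvec();d=(np.array(target)-s["tool_pos"])/n
    print("rv/row",(rv/n).round(4))
    for i in range(n):
        R=R0*Ro.from_rotvec(rv*i/n);print(",".join("%.3g"%v for v in rv/n)+",",",".join("%.1f"%v for v in R.inv().apply(d))+",",w)
E
python3 - <<'E'
from h import *
st();plan((423.5,-117.5,110),90,9,85)
E
```

```text
t 0.10 pos [ 122.6 -509.9  230.2] rot [-1.7988e+02 -2.0000e-02  1.3510e+01] F [ 0.5 -0.2  0.1] w 85.2 j [-84.   3.   6.  93.  -0.  83.]
rv/row [-0.0002 -0.0002 -0.1483]
-0.000179,-0.000182,-0.148, 42.7,-34.6,13.4, 85
-0.000179,-0.000182,-0.148, 47.3,-27.9,13.4, 85
-0.000179,-0.000182,-0.148, 50.9,-20.6,13.4, 85
-0.000179,-0.000182,-0.148, 53.4,-12.8,13.4, 85
-0.000179,-0.000182,-0.148, 54.7,-4.8,13.4, 85
-0.000179,-0.000182,-0.148, 54.8,3.4,13.4, 85
-0.000179,-0.000182,-0.148, 53.7,11.4,13.4, 85
-0.000179,-0.000182,-0.148, 51.5,19.2,13.4, 85
-0.000179,-0.000182,-0.148, 48.1,26.6,13.4, 85
```

Request:
jog_arm:
  motion: [0,0,-0.148,42.7,-34.6,13.4,72,0,0,-0.148,47.3,-27.9,13.4,72,0,0,-0.148,50.9,-20.6,13.4,72,0,0,-0.148,53.4,-12.8,13.4,72,0,0,-0.148,54.7,-4.8,13.4,72]
  newtons: 30

```text
time: 0.72
tool_pos: [290.5, -291.0, 163.4]
ee_rot: [-180.0, -0.0, 56.2]
wrist_force: [0.9, -1.0, 0.8]
width: 0.842
```

Request:
jog_arm:
  motion: [0,0,-0.148,54.8,3.4,13.4,72,0,0,-0.148,53.7,11.4,13.4,72,0,0,-0.148,51.5,19.2,13.4,72,0,0,-0.148,48.1,26.6,13.4,72,0,0,0,0,0,0,72]

```text
time: 1.35
tool_pos: [424.0, -115.0, 108.8]
ee_rot: [-179.8, -0.1, 90.2]
wrist_force: [-0.7, -0.8, 0.2]
width: 0.842
```

```bash
python3 - <<'E'
from h import *
st();plan((423.5,-117.5,30),90,1,85)
E
```

```text
t 1.35 pos [ 424.  -115.   108.8] rot [-1.7983e+02 -1.3000e-01  9.0230e+01] F [-0.7 -0.8  0.2] w 71.9 j [-24.  -9. -20.  80.   0.  66.]
rv/row [-0.003  -0.0023  0.004 ]
-0.00302,-0.00231,0.00402, -2.7,-0.3,78.8, 85
```

Request:
jog_arm:
  motion: [0,0,0,-2.5,-0.5,40,72,0,0,0,0,0,40,72,0,0,0,0,0,15,72,0,0,0,0,0,9,72,0,0,0,0,0,0,72]

```text
time: 1.98
tool_pos: [423.7, -121.6, 7.2]
ee_rot: [180.0, 0.0, 89.8]
wrist_force: [-0.3, 0.3, -0.1]
width: 0.845
```

```bash
python3 - <<'E'
from h import *
st()
a=cv2.cvtColor(camera("top"),cv2.COLOR_RGB2BGR);s=cv2.cvtColor(camera("scene"),cv2.COLOR_RGB2BGR)
cv2.imwrite("pics/g1.png",np.hstack([crop(a,345,205,60,70,6,[],"top"),crop(s,360,170,60,70,6,[],"scene")]))
E
```

```text
t 1.98 pos [ 423.7 -121.6    7.2] rot [1.7997e+02 2.0000e-02 8.9780e+01] F [-0.3  0.3 -0.1] w 72.1 j [-25.  -6. -28.  67.  -0.  65.]
```

View pics/g1.png

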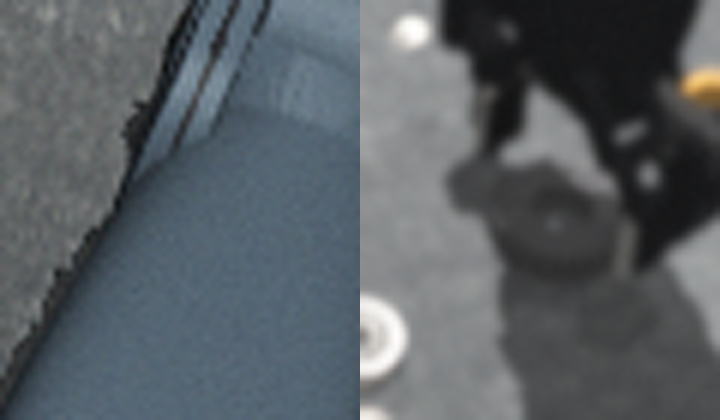

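Request:
jog_arm:
  motion: [0,0,0,4,0,4,72,0,0,0,0,0,0,72,0,0,0,0,0,0,72]

```text
time: 2.45
tool_pos: [423.6, -117.0, 2.9]
ee_rot: [180.0, 0.0, 89.8]
wrist_force: [-0.1, 0.2, 0.2]
width: 0.847
```

```bash
python3 - <<'E'
from h import *
st()
E
```

```text
t 2.45 pos [ 423.6 -117.     2.9] rot [1.7998e+02 1.0000e-02 8.9850e+01] F [-0.1  0.2  0.2] w 72.3 j [-24.  -6. -29.  67.  -0.  66.]
```

Request:
jog_arm:
  motion: [0,0,0,0,0,0,52,0,0,0,0,0,0,52,0,0,0,0,0,0,52,0,0,0,0,0,0,52]
  newtons: 40

```text
time: 2.95
tool_pos: [423.6, -117.2, 3.4]
ee_rot: [180.0, 0.0, 89.8]
wrist_force: [-1.5, 1.4, 5.5]
width: 0.64
```

Request:
jog_arm:
  motion: [0,0,0,0,0,-20,52,0,0,0,0,0,-55,52,0,0,0,0,0,-55,52,0,0,0,0,0,0,52]

```text
time: 3.45
tool_pos: [426.9, -118.6, 137.5]
ee_rot: [179.5, 0.2, 89.8]
wrist_force: [-0.2, -0.8, -2.7]
width: 0.632
```

Request:
jog_arm:
  motion: [0,0,0,5,32,0,52,0,0,0,10,55,0,52,0,0,0,10,55,0,52,0,0,0,5,40,0,52,0,0,0,0,0,0,52]

```text
time: 4.08
tool_pos: [606.1, -86.7, 127.9]
ee_rot: [-179.7, -0.1, 89.9]
wrist_force: [-0.5, -0.5, -2.6]
width: 0.641
```

Request:
jog_arm:
  motion: [0,0,0,0,0,0,52,0,0,0,0,0,0,52]

```text
time: 4.32
tool_pos: [604.2, -87.7, 132.2]
ee_rot: [-179.9, -0.0, 89.8]
wrist_force: [0.1, -0.2, -1.6]
width: 0.633
```

```bash
python3 - <<'E'
from h import *
st()
a=cv2.cvtColor(camera("top"),cv2.COLOR_RGB2BGR);s=cv2.cvtColor(camera("scene"),cv2.COLOR_RGB2BGR)
cv2.imwrite("pics/top2.png",a);cv2.imwrite("pics/scene2.png",s)
cv2.imwrite("pics/g2.png",np.hstack([crop(a,330,120,60,70,6,[],"top"),crop(s,300,100,60,70,6,[],"scene")]))
E
```

```text
t 4.33 pos [604.2 -87.7 132.2] rot [-1.7992e+02 -2.0000e-02  8.9790e+01] F [ 0.1 -0.2 -1.6] w 54.1 j [-15.  16.   9.  83.  -0.  76.]
```

View pics/g2.png

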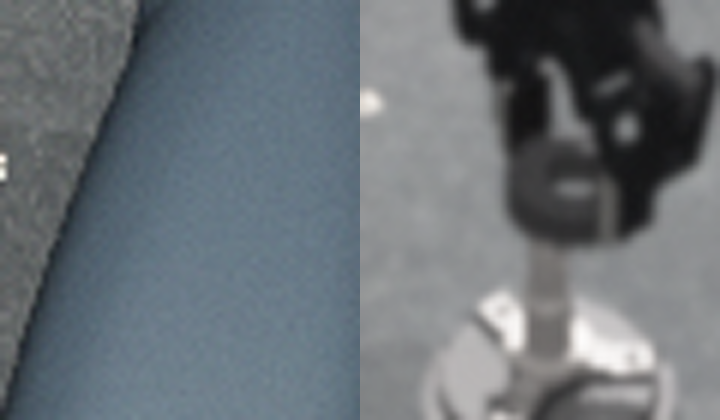

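Request:
jog_arm:
  motion: [0,0,0,0.5,17,0,52,0,0,0,0,0,0,52,0,0,0,0,0,0,52,0,0,0,0,0,0,52]

```text
time: 4.92
tool_pos: [622.0, -87.2, 133.0]
ee_rot: [-180.0, -0.0, 89.8]
wrist_force: [0.3, -1.0, -2.6]
width: 0.64
```

```bash
python3 - <<'E'
from h import *
q=st();p=q["tool_pos"]
s=cv2.cvtColor(camera("scene"),cv2.COLOR_RGB2BGR)
cv2.imwrite("pics/scene3.png",s)
G=(0,255,0);R=(0,0,255);Y=(255,255,0)
z=p[2]-3.2
it=[((p[0],p[1],z+18),28,G),((p[0],p[1],z),28,R),((p[0],p[1],z+18),12,Y)]
C=lambda x,y:[((x,y,40),18,G),((x,y,71.5),8,Y),((x,y,40),11,R),((x,y,68.5),11,R)]
cv2.imwrite("pics/g3.png",np.hstack([crop(s,300,95,50,75,8,[],"scene"),crop(s,300,95,50,75,8,it+C(621,-87),"scene")]))
E
```

```text
t 4.92 pos [622.  -87.2 133. ] rot [-179.99   -0.     89.82] F [ 0.3 -1.  -2.6] w 54.7 j [-14.  18.  12.  84.  -0.  76.]
```

View pics/g3.png

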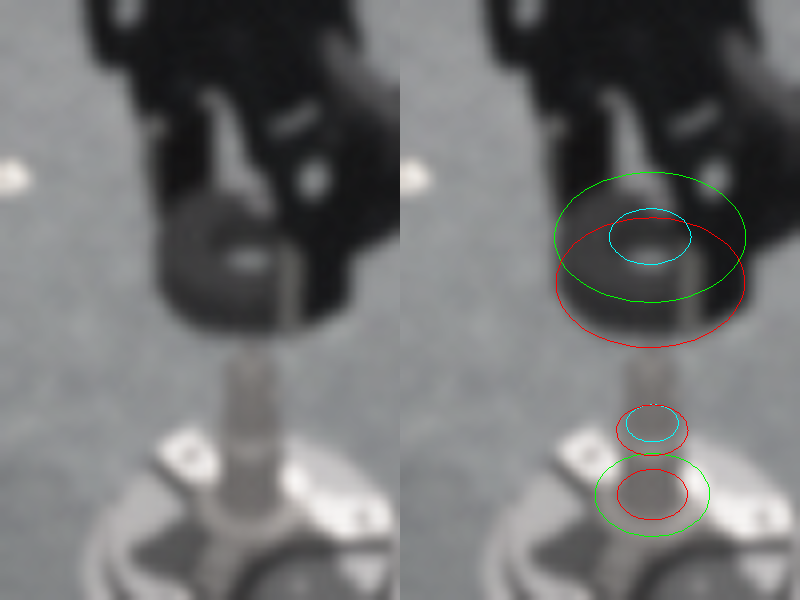

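Request:
jog_arm:
  motion: [0,0,0,0,-0.5,18,52,0,0,0,0,0,10,52,0,0,0,0,0,5,52,0,0,0,0,0,5,52,0,0,0,0,0,0,52]

```text
time: 5.6
tool_pos: [621.8, -87.1, 94.2]
ee_rot: [-180.0, -0.0, 89.8]
wrist_force: [0.6, 0.1, -2.2]
width: 0.638
```

Request:
jog_arm:
  motion: [0,0,0,0,0,8,52,0,0,0,0,0,7,52,0,0,0,0,0,3,52,0,0,0,0,0,2,52,0,0,0,0,0,2,52]

```text
time: 6.22
tool_pos: [622.1, -87.2, 72.8]
ee_rot: [180.0, 0.0, 89.8]
wrist_force: [-0.8, 0.2, 0.1]
width: 0.634
```

Request:
jog_arm:
  motion: [0,0,0,0,0,1,52,0,0,0,0,0,1,52,0,0,0,0,0,1,52]

```text
time: 6.6
tool_pos: [622.2, -87.4, 72.1]
ee_rot: [179.9, 0.0, 89.8]
wrist_force: [-4.4, -0.1, 9.6]
width: 0.635
```

Request:
jog_arm:
  motion: [0,0,0,0,-1,0,52,0,0,0,0,0,0,52,0,0,0,0,0,0,52]

```text
time: 6.98
tool_pos: [621.9, -87.3, 72.0]
ee_rot: [179.8, 0.0, 89.8]
wrist_force: [-2.6, 1.1, 6.8]
width: 0.642
```

Request:
jog_arm:
  motion: [0,0,0,0,-1,0,52,0,0,0,0,0,0,52,0,0,0,0,0,0,52]

```text
time: 7.35
tool_pos: [619.7, -87.1, 68.8]
ee_rot: [-179.9, -0.0, 89.8]
wrist_force: [0.7, 0.2, -2.0]
width: 0.636
```

Request:
jog_arm:
  motion: [0,0,0,0,0,5,52,0,0,0,0,0,5,52,0,0,0,0,0,5,52,0,0,0,0,0,3,52,0,0,0,0,0,0,52]

```text
time: 7.98
tool_pos: [619.6, -87.0, 51.0]
ee_rot: [-179.9, -0.0, 89.8]
wrist_force: [0.7, 0.5, -2.9]
width: 0.64
```

Request:
jog_arm:
  motion: [0,0,0,0,0,3,52,0,0,0,0,0,3,52,0,0,0,0,0,1,52,0,0,0,0,0,0,52]

```text
time: 8.48
tool_pos: [620.0, -87.0, 44.5]
ee_rot: [-180.0, -0.0, 89.8]
wrist_force: [0.6, 2.1, -2.1]
width: 0.638
```

Request:
jog_arm:
  motion: [0,0,0,0,0,1,52,0,0,0,0,0,0,52]

```text
time: 8.72
tool_pos: [620.1, -87.1, 43.8]
ee_rot: [180.0, -0.0, 89.8]
wrist_force: [-0.5, 1.3, -1.7]
width: 0.641
```

Request:
jog_arm:
  motion: [0,0,0,0,0,1,52,0,0,0,0,0,0,52]

```text
time: 8.98
tool_pos: [620.2, -87.1, 43.5]
ee_rot: [180.0, -0.0, 89.8]
wrist_force: [-2.5, 2.5, 1.9]
width: 0.639
```

Request:
jog_arm:
  motion: [0,0,0,0,0,1,52,0,0,0,0,0,0,52]

```text
time: 9.22
tool_pos: [620.2, -87.0, 43.5]
ee_rot: [180.0, 0.0, 89.8]
wrist_force: [-4.6, 2.4, 6.7]
width: 0.633
```

Request:
jog_arm:
  motion: [0,0,0,0,0,-1.5,64,0,0,0,0,0,0,68,0,0,0,0,0,0,68,0,0,0,0,0,-15,68,0,0,0,0,0,-40,68]

```text
time: 9.85
tool_pos: [618.0, -86.8, 96.4]
ee_rot: [-179.7, -0.1, 89.8]
wrist_force: [-0.0, -0.2, 0.2]
width: 0.795
```

Request:
jog_arm:
  motion: [0,0,0,0,0,-40,68,0,0,0,-20,-40,-10,60,0,0,0,-30,-55,0,48,0,0,0,-30,-55,0,48,0,0,0,-30,-45,0,48]

```text
time: 10.48
tool_pos: [423.5, -197.3, 149.6]
ee_rot: [179.9, 0.1, 89.8]
wrist_force: [0.4, -1.0, 0.2]
width: 0.56
```

Request:
jog_arm:
  motion: [0,0,0,0,0,0,48,0,0,0,0,0,0,48,0,0,0,0,0,0,48]

```text
time: 10.85
tool_pos: [426.2, -196.0, 148.7]
ee_rot: [179.9, 0.0, 89.9]
wrist_force: [0.5, -0.1, 0.1]
width: 0.565
```

```bash
python3 - <<'E'
from h import *
st();plan((423,-204.4,80),90,4,48)
a=cv2.cvtColor(camera("top"),cv2.COLOR_RGB2BGR);s=cv2.cvtColor(camera("scene"),cv2.COLOR_RGB2BGR)
cv2.imwrite("pics/top4.png",a);cv2.imwrite("pics/scene4.png",s)
G=(0,255,0)
x,y=620,-87
C=[((x,y,58),28,G),((x,y,40),28,(0,0,255)),((x,y,58),11,(255,255,0))]
cv2.imwrite("pics/g4.png",np.hstack([crop(a,340,130,45,60,8,C,"top"),crop(s,305,125,50,60,8,[],"scene")]))
E
```

```text
t 10.85 pos [ 426.2 -196.   148.7] rot [1.7994e+02 2.0000e-02 8.9920e+01] F [ 0.5 -0.1  0.1] w 48.3 j [-33.  -6. -12.  84.   0.  57.]
rv/row [ 0.0003  0.0001 -0.0004]
0.000271,7.14e-05,-0.000363, -2.1,-0.8,17.2, 48
0.000271,7.14e-05,-0.000363, -2.1,-0.8,17.2, 48
0.000271,7.14e-05,-0.000363, -2.1,-0.8,17.2, 48
0.000271,7.14e-05,-0.000363, -2.1,-0.8,17.2, 48
```

View pics/g4.png

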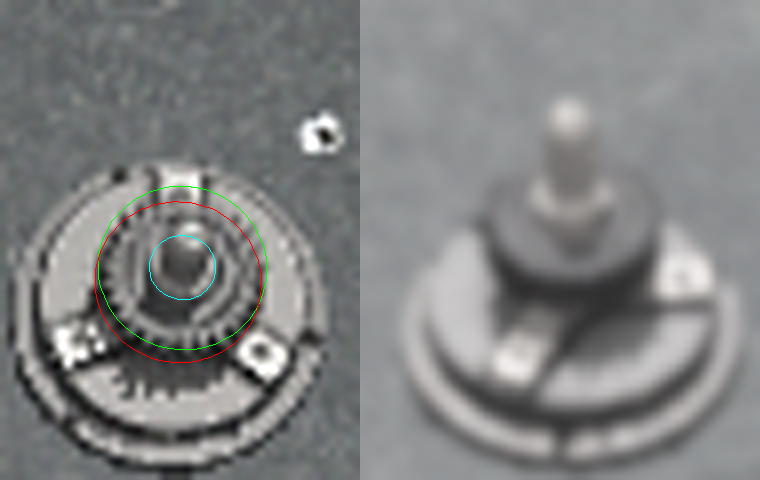

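Request:
jog_arm:
  motion: [0,0,0,-4,-1.5,50,48,0,0,0,-4.4,-1.5,50,48,0,0,0,0,0,25,48,0,0,0,0,0,15,48,0,0,0,0,0,0,48]

```text
time: 11.58
tool_pos: [421.6, -204.0, 7.4]
ee_rot: [-179.9, -0.1, 89.9]
wrist_force: [-0.0, -0.3, -0.0]
width: 0.56
```

Request:
jog_arm:
  motion: [0,0,0,0,0,0,48,0,0,0,0,0,0,48]

```text
time: 11.82
tool_pos: [423.3, -205.6, 9.9]
ee_rot: [179.8, 0.1, 89.8]
wrist_force: [0.1, -0.2, 0.7]
width: 0.567
```

Request:
jog_arm:
  motion: [0,0,0,0,0,5.5,48,0,0,0,0,0,0,48,0,0,0,0,0,0,48,0,0,0,0,0,0,48]

```text
time: 12.32
tool_pos: [421.9, -204.9, 2.7]
ee_rot: [-180.0, 0.0, 89.8]
wrist_force: [0.5, 0.3, -0.6]
width: 0.561
```

Request:
jog_arm:
  motion: [0,0,0,0,0,-0.5,29,0,0,0,0,0,0,29,0,0,0,0,0,0,29,0,0,0,0,0,0,29]
  newtons: 40

```text
time: 12.82
tool_pos: [422.2, -205.0, 3.5]
ee_rot: [180.0, 0.0, 89.8]
wrist_force: [-0.5, 0.2, 2.6]
width: 0.357
```

Request:
jog_arm:
  motion: [0,0,0,0,0,0,29,0,0,0,0,0,0,29]

```text
time: 13.08
tool_pos: [422.2, -205.0, 3.6]
ee_rot: [180.0, 0.0, 89.8]
wrist_force: [0.0, 1.6, 4.0]
width: 0.357
```

Request:
jog_arm:
  motion: [0,0,0,0,0,-20,29,0,0,0,0,0,-52,29,0,0,0,0,0,-52,29,0,0,0,18,30,0,29,0,0,0,25,42,0,29]

```text
time: 13.7
tool_pos: [494.8, -162.5, 127.9]
ee_rot: [179.9, 0.1, 89.7]
wrist_force: [1.1, -0.1, 0.5]
width: 0.352
```

Request:
jog_arm:
  motion: [0,0,0,25,42,0,29,0,0,0,25,42,0,29,0,0,0,25,42,0,29,0,0,0,0,0,0,29,0,0,0,0,0,0,29]

```text
time: 14.32
tool_pos: [619.4, -87.3, 125.9]
ee_rot: [-179.8, -0.0, 89.9]
wrist_force: [-0.2, 0.4, -1.2]
width: 0.358
```

Request:
jog_arm:
  motion: [0,0,0,0,0,0,29,0,0,0,0,0,0,29]

```text
time: 14.58
tool_pos: [619.6, -88.2, 127.7]
ee_rot: [180.0, 0.0, 89.8]
wrist_force: [-0.4, -0.0, -0.2]
width: 0.356
```

Request:
jog_arm:
  motion: [0,0,0,0.8,0,14,29,0,0,0,0,0,12,29,0,0,0,0,0,8,29,0,0,0,0,0,8,29,0,0,0,0,0,0,29]

```text
time: 15.2
tool_pos: [619.6, -86.4, 84.0]
ee_rot: [-179.9, -0.0, 89.8]
wrist_force: [0.6, 0.3, -0.5]
width: 0.354
```

Request:
jog_arm:
  motion: [0,0,0,0,0,4,29,0,0,0,0,0,3,29,0,0,0,0,0,0,29]

```text
time: 15.58
tool_pos: [620.2, -86.6, 78.0]
ee_rot: [-180.0, -0.0, 89.8]
wrist_force: [1.0, -0.1, 0.4]
width: 0.356
```

Request:
jog_arm:
  motion: [0,0,0,0,0,2,29,0,0,0,0,0,2,29,0,0,0,0,0,1,29,0,0,0,0,0,0,29]

```text
time: 16.08
tool_pos: [620.2, -86.6, 73.0]
ee_rot: [-180.0, -0.0, 89.8]
wrist_force: [0.2, -0.5, 0.5]
width: 0.354
```

Request:
jog_arm:
  motion: [0,0,0,0,0,1.5,29,0,0,0,0,0,1.5,29,0,0,0,0,0,0,29,0,0,0,0,0,0,29]

```text
time: 16.58
tool_pos: [620.3, -86.6, 70.2]
ee_rot: [-180.0, 0.0, 89.8]
wrist_force: [0.2, 0.0, -0.4]
width: 0.356
```

Request:
jog_arm:
  motion: [0,0,0,0,0,3,29,0,0,0,0,0,3,29,0,0,0,0,0,1.5,29,0,0,0,0,0,0,29]

```text
time: 17.08
tool_pos: [620.1, -86.6, 62.3]
ee_rot: [-180.0, -0.0, 89.8]
wrist_force: [-1.2, 0.0, -0.4]
width: 0.357
```

Request:
jog_arm:
  motion: [0,0,0,0,0,1,29,0,0,0,0,0,0,29]

```text
time: 17.32
tool_pos: [620.3, -86.6, 61.7]
ee_rot: [180.0, 0.0, 89.8]
wrist_force: [-0.2, -0.3, -0.6]
width: 0.351
```

Request:
jog_arm:
  motion: [0,0,0,0,0,1,29,0,0,0,0,0,0,29]

```text
time: 17.58
tool_pos: [620.4, -86.6, 61.6]
ee_rot: [180.0, 0.0, 89.8]
wrist_force: [-1.8, 0.1, 3.6]
width: 0.354
```

Request:
jog_arm:
  motion: [0,0,0,0,0,1,29,0,0,0,0,0,0,29]

```text
time: 17.82
tool_pos: [620.5, -86.6, 61.5]
ee_rot: [179.9, 0.0, 89.8]
wrist_force: [-3.3, 0.6, 7.3]
width: 0.356
```

Request:
jog_arm:
  motion: [0,0,0,0,0,-1.5,38,0,0,0,0,0,0,44,0,0,0,0,0,0,46,0,0,0,0,0,-15,46,0,0,0,0,0,-30,46]

```text
time: 18.45
tool_pos: [619.1, -86.3, 105.5]
ee_rot: [-179.8, -0.0, 89.8]
wrist_force: [-0.4, -0.4, -0.4]
width: 0.538
```

Request:
jog_arm:
  motion: [0,0,0,0,0,-30,46,0,0,0,0,0,0,46,0,0,0,0,0,0,46]

```text
time: 18.82
tool_pos: [620.3, -86.6, 136.2]
ee_rot: [180.0, 0.0, 89.8]
wrist_force: [-0.3, 0.5, -0.7]
width: 0.538
```

```bash
python3 - <<'E'
from h import *
st();plan((453,284,120),180,12,60)
E
```

```text
t 18.82 pos [620.3 -86.6 136.2] rot [179.99   0.    89.83] F [-0.3  0.5 -0.7] w 45.9 j [-14.  18.  12.  84.   0.  76.]
rv/row [ 0.      0.     -0.1311]
9.71e-06,1.4e-05,-0.131, 30.8,-14.0,1.3, 60
9.71e-06,1.4e-05,-0.131, 32.4,-9.9,1.3, 60
9.71e-06,1.4e-05,-0.131, 33.4,-5.6,1.3, 60
9.71e-06,1.4e-05,-0.131, 33.9,-1.1,1.4, 60
9.71e-06,1.4e-05,-0.131, 33.7,3.3,1.4, 60
9.71e-06,1.4e-05,-0.131, 33.0,7.7,1.4, 60
9.71e-06,1.4e-05,-0.131, 31.7,11.9,1.4, 60
9.71e-06,1.4e-05,-0.131, 29.9,16.0,1.4, 60
9.71e-06,1.4e-05,-0.131, 27.5,19.7,1.4, 60
9.71e-06,1.4e-05,-0.131, 24.7,23.2,1.4, 60
9.71e-06,1.4e-05,-0.131, 21.5,26.2,1.4, 60
9.71e-06,1.4e-05,-0.131, 17.9,28.8,1.4, 60
```

Request:
jog_arm:
  motion: [0,0,-0.131,30.8,-14.0,1.3,58,0,0,-0.131,32.4,-9.9,1.3,58,0,0,-0.131,33.4,-5.6,1.3,58,0,0,-0.131,33.9,-1.1,1.4,58,0,0,-0.131,33.7,3.3,1.4,58]

```text
time: 19.45
tool_pos: [548.9, 68.7, 127.5]
ee_rot: [-179.8, -0.1, 127.6]
wrist_force: [-0.6, -0.3, 0.3]
width: 0.675
```

Request:
jog_arm:
  motion: [0,0,-0.131,33.0,7.7,1.4,58,0,0,-0.131,31.7,11.9,1.4,58,0,0,-0.131,29.9,16.0,1.4,58,0,0,-0.131,27.5,19.7,1.4,58,0,0,-0.131,24.7,23.2,1.4,58]

```text
time: 20.08
tool_pos: [479.4, 222.8, 120.6]
ee_rot: [-179.9, -0.2, 165.1]
wrist_force: [0.3, 0.0, -0.4]
width: 0.678
```

Request:
jog_arm:
  motion: [0,0,-0.131,21.5,26.2,1.4,58,0,0,-0.131,17.9,28.8,1.4,58,0,0,0,0,0,0,58,0,0,0,0,0,0,58,0,0,0,0,0,0,58]

```text
time: 20.7
tool_pos: [453.4, 283.1, 119.2]
ee_rot: [-180.0, -0.0, 179.8]
wrist_force: [-0.2, -0.4, 0.8]
width: 0.681
```

```bash
python3 - <<'E'
from h import *
st();plan((453.2,283,3.5),180,1,60)
a=cv2.cvtColor(camera("top"),cv2.COLOR_RGB2BGR);s=cv2.cvtColor(camera("scene"),cv2.COLOR_RGB2BGR)
G=(0,255,0)
x,y=620,-87
C=[((x,y,58),28,G),((x,y,74),16,(0,0,255)),((x,y,58),16,(255,255,0))]
cv2.imwrite("pics/g5.png",np.hstack([crop(a,340,130,45,60,8,[],"top"),crop(s,305,125,50,60,8,C,"scene")]))
E
```

```text
t 20.70 pos [453.4 283.1 119.2] rot [-1.7996e+02 -4.0000e-02  1.7979e+02] F [-0.2 -0.4  0.8] w 58.1 j [25.  4. -5. 80. -0. 25.]
rv/row [-0.0007 -0.0007 -0.0036]
-0.000666,-0.000711,-0.00358, 0.1,-0.0,115.7, 60
```

View pics/g5.png

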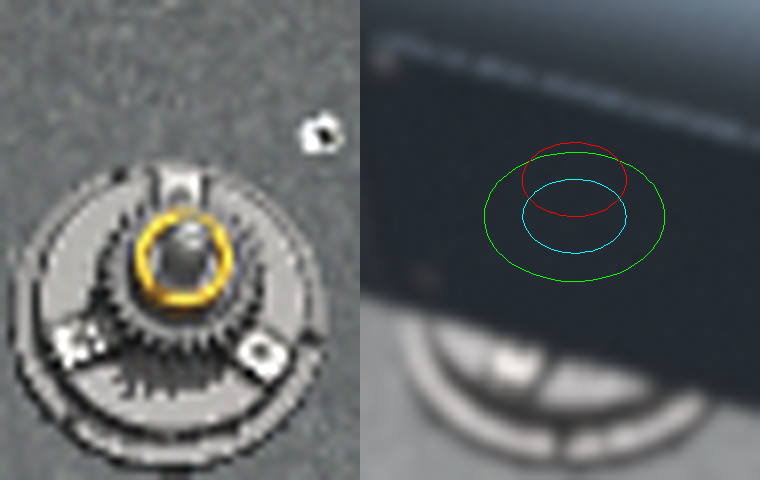

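Request:
jog_arm:
  motion: [0,0,0,0.3,0,50,58,0,0,0,0,0,40,58,0,0,0,0,0,18,58,0,0,0,0,0,7,58,0,0,0,0,0,0,58]

```text
time: 21.42
tool_pos: [453.8, 284.2, 5.6]
ee_rot: [180.0, 0.1, 179.9]
wrist_force: [0.5, -0.4, 1.0]
width: 0.679
```

Request:
jog_arm:
  motion: [0,0,0,0,0,0,58,0,0,0,0,0,0,58,0,0,0,0,0,0,58]

```text
time: 21.8
tool_pos: [453.5, 284.4, 5.5]
ee_rot: [180.0, 0.1, 179.9]
wrist_force: [-1.2, -0.6, 0.8]
width: 0.681
```

Request:
jog_arm:
  motion: [0,0,0,0.5,-1.2,2.2,58,0,0,0,0,0,0,58,0,0,0,0,0,0,58]

```text
time: 22.18
tool_pos: [452.3, 282.7, 2.4]
ee_rot: [-180.0, -0.0, 179.9]
wrist_force: [-0.3, 0.5, 0.0]
width: 0.678
```

Request:
jog_arm:
  motion: [0,0,0,0,0,0,39,0,0,0,0,0,0,39,0,0,0,0,0,0,39,0,0,0,0,0,0,39,0,0,0,0,0,0,39]
  newtons: 40

```text
time: 22.8
tool_pos: [452.7, 282.9, 2.8]
ee_rot: [180.0, 0.0, 179.9]
wrist_force: [-0.9, 0.7, 2.8]
width: 0.467
```

Request:
jog_arm:
  motion: [0,0,0,0,0,-20,36,0,0,0,0,0,-52,36,0,0,0,0,0,-53,36,0,0,0,-8,-20,0,36,0,0,0,-18,-40,0,36]

```text
time: 23.42
tool_pos: [478.7, 223.4, 128.2]
ee_rot: [180.0, 0.1, -179.9]
wrist_force: [0.1, 0.5, -1.3]
width: 0.465
```

Request:
jog_arm:
  motion: [0,0,0,-20,-44,0,36,0,0,0,-20,-44,0,36,0,0,0,-20,-44,0,36,0,0,0,-20,-44,0,36,0,0,0,-20,-44,0,36]

```text
time: 24.05
tool_pos: [578.0, 1.1, 126.6]
ee_rot: [180.0, -0.1, 179.9]
wrist_force: [0.5, 0.1, -1.3]
width: 0.467
```

Request:
jog_arm:
  motion: [0,0,0,-20,-44,0,36,0,0,0,-15,-33,0,36,0,0,0,-6,-13,0,36,0,0,0,0,0,0,36,0,0,0,0,0,0,36]

```text
time: 24.68
tool_pos: [618.2, -86.1, 127.2]
ee_rot: [179.9, -0.1, 180.0]
wrist_force: [0.3, 0.0, -1.9]
width: 0.459
```

Request:
jog_arm:
  motion: [0,0,0,0,0,0,36,0,0,0,0,0,0,36]

```text
time: 24.92
tool_pos: [618.6, -86.4, 127.7]
ee_rot: [180.0, 0.0, 180.0]
wrist_force: [-1.5, 0.9, -0.7]
width: 0.465
```

Request:
jog_arm:
  motion: [0,0,0,-1.4,-0.5,10,36,0,0,0,0,0,8,36,0,0,0,0,0,4,36,0,0,0,0,0,2,36,0,0,0,0,0,0,36]

```text
time: 25.55
tool_pos: [620.1, -88.0, 103.3]
ee_rot: [180.0, -0.0, 179.9]
wrist_force: [-0.1, -0.1, -0.2]
width: 0.46
```

Request:
jog_arm:
  motion: [0,0,0,0,0,1.5,36,0,0,0,0,0,1.5,36,0,0,0,0,0,0,36]

```text
time: 25.92
tool_pos: [620.1, -87.9, 100.4]
ee_rot: [180.0, -0.0, 179.9]
wrist_force: [0.3, 0.2, -0.5]
width: 0.461
```

Request:
jog_arm:
  motion: [0,0,0,0,0.6,1.5,36,0,0,0,0,0,1.5,36,0,0,0,0,0,1,36,0,0,0,0,0,0,36]

```text
time: 26.42
tool_pos: [619.8, -87.2, 95.9]
ee_rot: [180.0, -0.1, 179.9]
wrist_force: [-0.7, 0.7, -0.6]
width: 0.462
```

Request:
jog_arm:
  motion: [0,0,0,0,0,4,36,0,0,0,0,0,4,36,0,0,0,0,0,4,36,0,0,0,0,0,3,36,0,0,0,0,0,0,36]

```text
time: 27.05
tool_pos: [619.7, -87.2, 80.6]
ee_rot: [180.0, -0.1, 179.9]
wrist_force: [-2.4, 0.7, -1.2]
width: 0.462
```

Request:
jog_arm:
  motion: [0,0,0,0,0,1.5,36,0,0,0,0,0,1,36,0,0,0,0,0,0,36]

```text
time: 27.42
tool_pos: [619.8, -87.3, 79.1]
ee_rot: [180.0, -0.0, 179.9]
wrist_force: [-3.7, 2.2, 1.6]
width: 0.461
```

Request:
jog_arm:
  motion: [0,0,0,0.7,0,0,36,0,0,0,0,0,0,36,0,0,0,0,0,1,36,0,0,0,0,0,0,36]

```text
time: 27.92
tool_pos: [619.7, -87.4, 78.0]
ee_rot: [180.0, 0.0, 179.9]
wrist_force: [-2.5, 1.2, 0.4]
width: 0.461
```

Request:
jog_arm:
  motion: [0,0,0,0.7,0.3,0,36,0,0,0,0,0,0,36,0,0,0,0,0,1,36,0,0,0,0,0,0,36]

```text
time: 28.42
tool_pos: [619.4, -87.5, 77.0]
ee_rot: [-180.0, 0.1, 179.9]
wrist_force: [0.1, 0.2, -0.5]
width: 0.463
```

Request:
jog_arm:
  motion: [0,0,0,0,0,1,36,0,0,0,0,0,0,36]

```text
time: 28.68
tool_pos: [619.4, -87.4, 76.9]
ee_rot: [-180.0, 0.1, 179.9]
wrist_force: [-0.2, -0.5, 2.2]
width: 0.461
```

Request:
jog_arm:
  motion: [0,0,0,0,0,1,36,0,0,0,0,0,0,36]

```text
time: 28.92
tool_pos: [619.5, -87.4, 76.8]
ee_rot: [-179.9, 0.1, 179.9]
wrist_force: [-1.8, -0.7, 6.2]
width: 0.459
```

Request:
jog_arm:
  motion: [0,0,0,0,0,1,36,0,0,0,0,0,0,36]

```text
time: 29.18
tool_pos: [619.5, -87.4, 76.8]
ee_rot: [-179.9, 0.1, 179.9]
wrist_force: [-3.1, 0.7, 9.2]
width: 0.462
```

Request:
jog_arm:
  motion: [0,0,0,0,0,-2,46,0,0,0,0,0,0,52,0,0,0,0,0,0,54,0,0,0,0,0,-15,54,0,0,0,0,0,-30,54]

```text
time: 29.8
tool_pos: [617.6, -86.8, 120.2]
ee_rot: [179.9, -0.2, 179.9]
wrist_force: [-0.7, -0.2, 0.9]
width: 0.632
```

Request:
jog_arm:
  motion: [0,0,0,0,0,-10,54,0,0,0,8,-20,0,48,0,0,0,16,-40,0,48,0,0,0,18,-44,0,48,0,0,0,18,-44,0,48]

```text
time: 30.42
tool_pos: [556.5, -236.9, 129.5]
ee_rot: [180.0, -0.1, 179.9]
wrist_force: [1.1, -0.8, 0.3]
width: 0.561
```

Request:
jog_arm:
  motion: [0,0,0,18,-44,0,48,0,0,0,10,-26,0,48,0,0,0,2,-5,0,48,0,0,0,0,0,0,48,0,0,0,0,0,0,48]

```text
time: 31.05
tool_pos: [528.6, -308.8, 130.7]
ee_rot: [180.0, -0.0, 180.0]
wrist_force: [0.9, -0.4, 0.4]
width: 0.565
```

```bash
python3 - <<'E'
from h import *
st();plan((529.8,-310,3),180,1,60)
a=cv2.cvtColor(camera("top"),cv2.COLOR_RGB2BGR);s=cv2.cvtColor(camera("scene"),cv2.COLOR_RGB2BGR)
G=(0,255,0)
x,y=620,-87
C=[((x,y,86),21,G),((x,y,74),21,(0,0,255)),((x,y,86),8,(255,255,0))]
cv2.imwrite("pics/g6.png",np.hstack([crop(a,340,130,45,60,8,[],"top"),crop(s,305,125,50,60,8,C,"scene")]))
E
```

```text
t 31.05 pos [ 528.6 -308.8  130.7] rot [ 1.7996e+02 -2.0000e-02  1.7997e+02] F [ 0.9 -0.4  0.4] w 48.3 j [-37.  16.   9.  83.   0. -37.]
rv/row [ 0.0008 -0.0004 -0.0005]
0.000755,-0.000422,-0.000484, -1.3,-1.3,127.7, 60
```

View pics/g6.png

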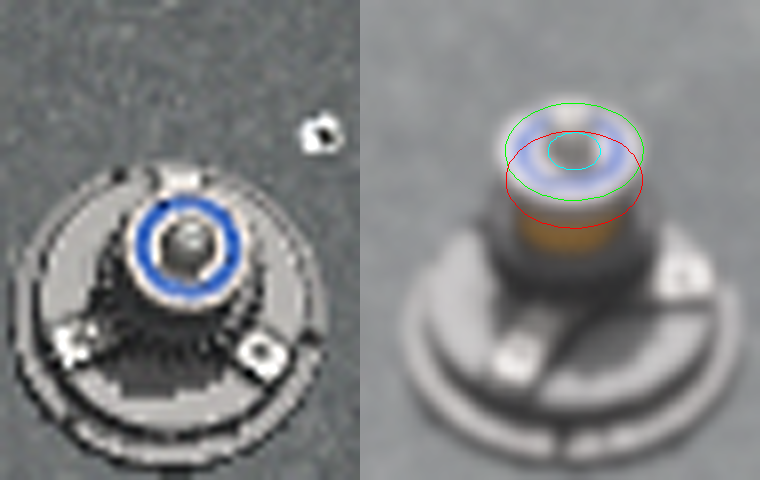

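Request:
jog_arm:
  motion: [0,0,0,-1,-1,50,48,0,0,0,0,0,45,48,0,0,0,0,0,20,48,0,0,0,0,0,8,48,0,0,0,0,0,0,48]

```text
time: 31.78
tool_pos: [529.7, -310.4, 8.1]
ee_rot: [180.0, -0.0, 179.9]
wrist_force: [-0.2, -0.2, 0.6]
width: 0.562
```

Request:
jog_arm:
  motion: [0,0,0,0,0,0,48,0,0,0,0,0,0,48,0,0,0,0,0,0,48]

```text
time: 32.15
tool_pos: [530.0, -311.4, 9.0]
ee_rot: [-179.9, 0.1, 179.9]
wrist_force: [0.8, 0.4, 0.3]
width: 0.56
```

Request:
jog_arm:
  motion: [0,0,0,0,0.7,5.2,48,0,0,0,0,0,0,48,0,0,0,0,0,0,48]

```text
time: 32.52
tool_pos: [529.2, -310.1, 2.5]
ee_rot: [180.0, -0.0, 179.9]
wrist_force: [0.3, -0.2, -0.1]
width: 0.564
```

Request:
jog_arm:
  motion: [0,0,0,0,0,0,27,0,0,0,0,0,0,27,0,0,0,0,0,0,27,0,0,0,0,0,0,27,0,0,0,0,0,0,27]
  newtons: 40

```text
time: 33.15
tool_pos: [529.7, -310.4, 3.1]
ee_rot: [-180.0, 0.0, 179.9]
wrist_force: [0.7, -0.1, 2.1]
width: 0.336
```

Request:
jog_arm:
  motion: [0,0,0,0,0,-20,25,0,0,0,0,0,-50,25,0,0,0,0,0,-54,25,0,0,0,0,0,0,25,0,0,0,0,0,0,25]

```text
time: 33.78
tool_pos: [529.6, -310.4, 127.8]
ee_rot: [-180.0, 0.1, 179.9]
wrist_force: [-0.0, 0.4, -1.1]
width: 0.341
```

```bash
python3 - <<'E'
from h import *
q=st();p=q["tool_pos"]
s=cv2.cvtColor(camera("scene"),cv2.COLOR_RGB2BGR)
u=proj("scene",[p])[0].astype(int)
z=p[2]-2.8
it=[((p[0],p[1],z+10),16,(0,255,0)),((p[0],p[1],z),16,(0,0,255)),((p[0],p[1],z+10),9,(255,255,0))]
cv2.imwrite("pics/g7.png",np.hstack([crop(s,u[0]-24,u[1]-30,48,60,8,[],"scene"),crop(s,u[0]-24,u[1]-30,48,60,8,it,"scene")]))
plan((619.6,-87.3,130),180,6,25)
E
```

```text
t 33.77 pos [ 529.6 -310.4  127.8] rot [-1.7996e+02  6.0000e-02  1.7989e+02] F [-0.   0.4 -1.1] w 29.1 j [-37.  16.   9.  83.  -0. -37.]
rv/row [ 0.0002 -0.0002 -0.0003]
0.000155,-0.000202,-0.00029, -15.1,37.1,-0.6, 25
0.000155,-0.000202,-0.00029, -15.1,37.1,-0.6, 25
0.000155,-0.000202,-0.00029, -15.1,37.1,-0.6, 25
0.000155,-0.000202,-0.00029, -15.1,37.1,-0.6, 25
0.000155,-0.000202,-0.00029, -15.1,37.1,-0.6, 25
0.000155,-0.000202,-0.00029, -15.1,37.1,-0.6, 25
```

View pics/g7.png

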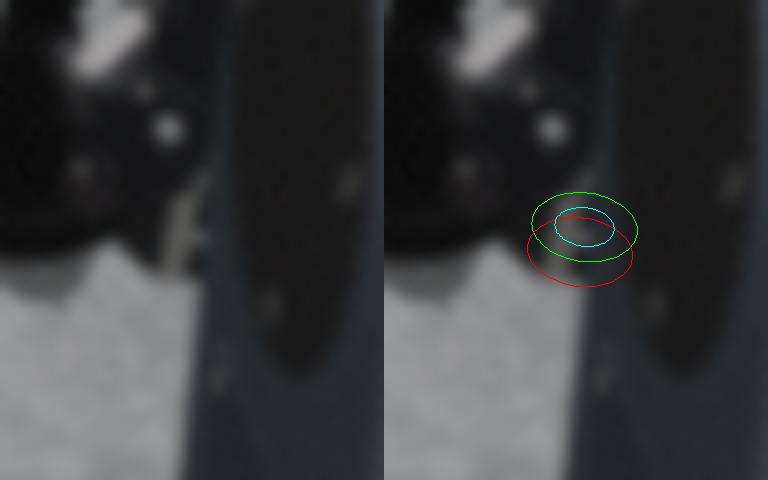

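Request:
jog_arm:
  motion: [0,0,0,-8,20,0,25,0,0,0,-15,37,0,25,0,0,0,-18,44,0,25,0,0,0,-18,44,0,25,0,0,0,-18,44,0,25]

```text
time: 34.45
tool_pos: [606.2, -118.1, 125.0]
ee_rot: [179.9, -0.2, 179.9]
wrist_force: [1.3, -0.8, -1.4]
width: 0.338
```

Request:
jog_arm:
  motion: [0,0,0,-10,26,0,25,0,0,0,-3,8,0,25,0,0,0,0,0,0,25,0,0,0,0,0,0,25,0,0,0,0,0,0,25]

```text
time: 35.08
tool_pos: [619.4, -88.6, 126.8]
ee_rot: [-180.0, -0.0, 179.8]
wrist_force: [-0.3, -0.2, -0.3]
width: 0.34
```

```bash
python3 - <<'E'
from h import *
q=st();p=q["tool_pos"]
s=cv2.cvtColor(camera("scene"),cv2.COLOR_RGB2BGR)
u=proj("scene",[p])[0].astype(int)
z=p[2]-2.8
it=[((p[0],p[1],z+10),16,(0,255,0)),((p[0],p[1],z),16,(0,0,255)),((p[0],p[1],z+10),9,(255,255,0))]
cv2.imwrite("pics/g8.png",np.hstack([crop(s,u[0]-24,u[1]-25,48,70,8,[],"scene"),crop(s,u[0]-24,u[1]-25,48,70,8,it,"scene")]))
plan((619.6,-87.3,107),180,1,25)
E
```

```text
t 35.08 pos [619.4 -88.6 126.8] rot [-1.7999e+02 -1.0000e-02  1.7979e+02] F [-0.3 -0.2 -0.3] w 29.1 j [-14.  18.  11.  83.  -0. -14.]
rv/row [-0.0002  0.     -0.0036]
-0.000158,3.88e-07,-0.00357, -0.0,1.2,19.9, 25
```

View pics/g8.png

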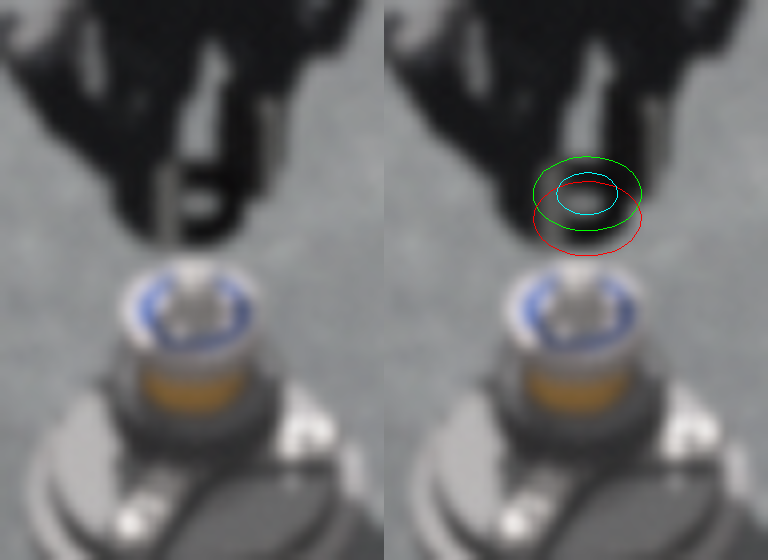

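Request:
jog_arm:
  motion: [0,0,0,0,1.2,10,25,0,0,0,0,0,7,25,0,0,0,0,0,3,25,0,0,0,0,0,2,25,0,0,0,0,0,0,25]

```text
time: 35.75
tool_pos: [619.8, -86.1, 104.7]
ee_rot: [180.0, -0.0, 179.9]
wrist_force: [0.3, 0.3, -1.0]
width: 0.343
```

Request:
jog_arm:
  motion: [0,0,0,0,0,1.5,25,0,0,0,0,0,1.5,25,0,0,0,0,0,0,25]

```text
time: 36.12
tool_pos: [619.8, -86.1, 101.7]
ee_rot: [180.0, -0.0, 179.9]
wrist_force: [-0.6, 0.2, 0.2]
width: 0.339
```

Lightly correct y (-87.3 wanted), continuing slowly.

Request:
jog_arm:
  motion: [0,0,0,0,-1.1,0,25,0,0,0,0,0,1.5,25,0,0,0,0,0,1.5,25,0,0,0,0,0,0,25]

```text
time: 36.62
tool_pos: [619.6, -87.3, 99.5]
ee_rot: [-180.0, -0.0, 179.9]
wrist_force: [-2.2, -1.1, 4.0]
width: 0.342
```

Request:
jog_arm:
  motion: [0,0,0,0,0,1.5,25,0,0,0,0,0,1.5,25,0,0,0,0,0,0,25]

```text
time: 37.0
tool_pos: [619.9, -87.3, 98.8]
ee_rot: [-180.0, 0.1, 179.9]
wrist_force: [-5.1, -0.1, 11.7]
width: 0.338
```

Request:
jog_arm:
  motion: [0,0,0,1,0,0,25,0,0,0,0,0,0,25,0,0,0,0,0,0,25]

```text
time: 37.38
tool_pos: [619.8, -87.3, 98.9]
ee_rot: [-180.0, 0.2, 179.9]
wrist_force: [-2.6, 0.4, 10.3]
width: 0.342
```

Request:
jog_arm:
  motion: [0,0,0,1,0,0,25,0,0,0,0,0,0,25,0,0,0,0,0,0,25]

```text
time: 37.75
tool_pos: [617.8, -87.2, 95.1]
ee_rot: [180.0, -0.0, 179.9]
wrist_force: [-0.4, -0.5, -0.7]
width: 0.345
```

Request:
jog_arm:
  motion: [0,0,0,0,0,2,25,0,0,0,0,0,2,25,0,0,0,0,0,0,25]

```text
time: 38.12
tool_pos: [617.4, -87.2, 91.0]
ee_rot: [180.0, -0.1, 179.9]
wrist_force: [-1.1, -1.1, -0.3]
width: 0.341
```

Request:
jog_arm:
  motion: [0,0,0,0,0,1,25,0,0,0,0,0,1,25,0,0,0,0,0,0,25]

```text
time: 38.5
tool_pos: [617.8, -87.2, 89.7]
ee_rot: [180.0, -0.0, 179.9]
wrist_force: [0.6, -0.1, -0.5]
width: 0.34
```

Request:
jog_arm:
  motion: [0,0,0,0,0,1,25,0,0,0,0,0,0,25]

```text
time: 38.75
tool_pos: [617.9, -87.3, 89.1]
ee_rot: [-180.0, 0.0, 179.9]
wrist_force: [-0.3, -0.1, 1.0]
width: 0.342
```

Request:
jog_arm:
  motion: [0,0,0,0,0,1,25,0,0,0,0,0,0,25]

```text
time: 39.0
tool_pos: [618.0, -87.3, 89.0]
ee_rot: [-180.0, 0.1, 179.9]
wrist_force: [-2.0, -0.2, 4.6]
width: 0.338
```

Request:
jog_arm:
  motion: [0,0,0,0,0,1,25,0,0,0,0,0,0,25]

```text
time: 39.25
tool_pos: [618.1, -87.3, 89.0]
ee_rot: [-180.0, 0.1, 179.9]
wrist_force: [-3.5, 1.0, 8.8]
width: 0.34
```

Request:
jog_arm:
  motion: [0,0,0,0,0,-2,36,0,0,0,0,0,0,44,0,0,0,0,0,0,46,0,0,0,0,0,-12,46,0,0,0,0,0,-30,46]

```text
time: 39.88
tool_pos: [616.4, -86.9, 129.5]
ee_rot: [179.9, -0.2, 179.9]
wrist_force: [0.5, 0.1, 0.1]
width: 0.539
```

Request:
jog_arm:
  motion: [0,0,0,0,0,-30,46,0,0,0,18,-44,0,46,0,0,0,18,-44,0,46,0,0,0,18,-44,0,46,0,0,0,18,-44,0,46]

```text
time: 40.5
tool_pos: [545.2, -264.6, 161.9]
ee_rot: [-180.0, 0.1, 179.9]
wrist_force: [-1.1, -0.2, -1.1]
width: 0.537
```

Request:
jog_arm:
  motion: [0,0,0,18,-40,0,46,0,0,0,0,0,0,46,0,0,0,0,0,0,46,0,0,0,0,0,0,46,0,0,0,0,0,0,46]

```text
time: 41.12
tool_pos: [528.0, -302.0, 160.9]
ee_rot: [180.0, 0.0, -180.0]
wrist_force: [0.1, -0.8, 0.5]
width: 0.542
```

```bash
python3 - <<'E'
from h import *
st()
a=cv2.cvtColor(camera("top"),cv2.COLOR_RGB2BGR);s=cv2.cvtColor(camera("scene"),cv2.COLOR_RGB2BGR)
x,y=620,-87
C=[((x,y,96),16,(0,255,0)),((x,y,86),16,(0,0,255)),((x,y,96),8,(255,255,0)),((x,y,74),21,(255,0,0)),((x,y,40),28,(255,0,255))]
cv2.imwrite("pics/top9.png",a)
cv2.imwrite("pics/g9.png",np.hstack([crop(a,340,130,45,60,6,[],"top"),crop(s,305,125,45,60,6,[],"scene"),crop(s,305,125,42,60,6,C,"scene")]))
E
```

```text
t 41.12 pos [ 528.  -302.   160.9] rot [ 1.8e+02  1.0e-02 -1.8e+02] F [ 0.1 -0.8  0.5] w 46.3 j [-36.  15.  11.  86.   0. -36.]
```

View pics/g9.png

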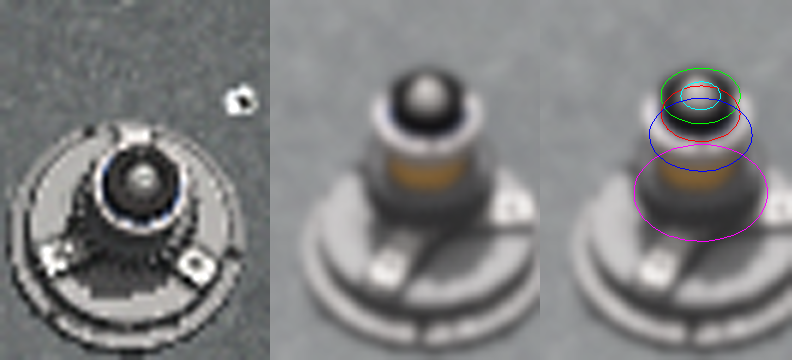

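View pics/top9.png

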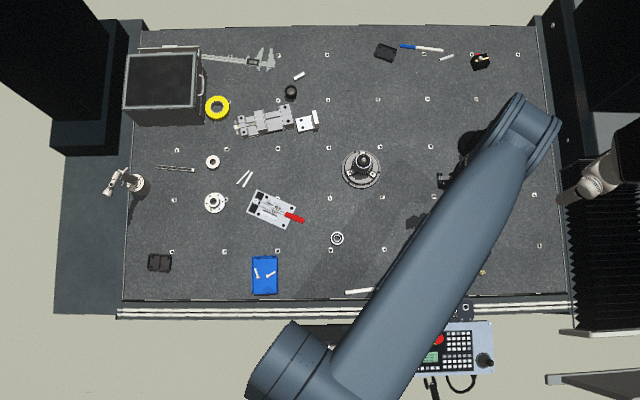

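```bash
python3 -c "
from workcell import hand_in
print(hand_in())"
```

```text
the job is handed in; nothing more can be done
None
```

The shaft is built up in the order you asked: gear on the shoulder, then brass sleeve, blue-sealed bearing and black collar. I lowered each part under grip until it touched, pressed lightly with 6–10 N, then opened the fingers. I handed in at about 41 s, with the arm clear of everything.

**Seating:** Contact came at tool heights of 43.5, 61.6, 76.8 and 89.0 mm. The tool sits about 3–3.6 mm above a part's underside, so these match the seats at 40, 58, 74 and 86 mm. The last pictures from both cameras show all four parts stacked flat and in line on the shaft.

**Contact on the way down:** The gear caught on the shaft's chamfer, the bearing rubbed the thin journal, and the collar caught on the tapered nose. The wrist force stayed below about 12 N. I cleared each one by moving the part 1–2 mm towards the robot.

**Drops:** When the gear and the collar came free, each moved down about 3–4 mm while still gripped. Neither was let go.

**Checks that disagreed:**
- The scene camera put parts 1–3 mm further out in x than the top camera. Contact with the shaft agreed better with the top camera.
- The collar's measured finger opening was about 29 mm for its 32 mm diameter. It was held flat and seated normally.

**Other parts:** The flange and the small bearing lie where they were. The arm hid the setting ring in the last picture. I never went near it, but I did not check it afterwards.

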